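# Scrub the used mixing beaker and close all beakers with their keyed paddle lids

### The job

Put the dental lab's plaster-mixing beakers away clean: take the bottle brush from its holder, scrub the beaker that is crusted with plaster by running the brush inside it from the floor up to the rim and back at least three times, and stand the brush back in its holder. Close every beaker on the bench with a paddle lid from the drying rack: rest the lid on the rim and turn it until its three keys drop fully home into the notches, so that the disc lies flush on the rim. Lids that are left over stay on the rack; keep the beakers upright and do not disturb the articulator, the plaster model or the bottle.

Things in the scene. Friction and masses are not known exactly. Their poses are not given: they have to be found in the camera images.
- beaker_used: Blue beaker on a black foot, crusted inside with white plaster. Loose, 0.35 kg. Outside diameter 80 mm (foot 84), inside 70, 100 tall, inner floor 8 mm up. Origin: centre of underside, z up. Three notches through the rim, 14 mm wide along it and 8 mm deep, painted orange, lie at its +x axis and 120 and 240 degrees from it; a lid fits in any of three turns. Always present.
- beaker_a: Clean blue mixing beaker, open, loose on the bench. Size, origin and notches as beaker_used, without the plaster. May be absent.
- beaker_b: Clean blue mixing beaker, as beaker_a. May be absent.
- beaker_c: Clean blue mixing beaker, as beaker_a. May be absent.
- lid_a: White paddle lid, 0.16 kg, fits any beaker. Origin: on the axis in the underside of its disc, z up. Disc 86 mm across, z 0 to 8 mm; round aluminium hub to grip, 30 mm diameter, z 8 to 40. Three orange keys under the edge, at its +x axis and 120 and 240 degrees from it: 11 mm wide, down to z -8, radius 33.5 to 47 mm. Starts on the rack, turned anyhow.
- lid_b: White paddle lid, the same as lid_a and interchangeable with it; fits any beaker. Under the disc of every lid: a centring boss of 66 mm diameter, tapering to 52 mm from z -13 to z -22 mm, then a steel stirring paddle 30 mm wide (along x), 5 mm thick, down to z -82 mm. An orange line on the disc points to each key.
- lid_c: White paddle lid, the same as lid_a and interchangeable with it; fits any beaker. With the keys riding on top of a rim, a lid's origin is 108 mm above the beaker's underside; with the keys dropped into the notches (about 2 mm play either side) and the disc flush, 100 mm.
- lid_d: White paddle lid, the same as lid_a and interchangeable with it; fits any beaker. A lid stands on the rack with the flat end of its boss on the two rails and its paddle hanging between them.
- rack: Drying rack, fixed: two steel rails along its y axis, 37 mm apart inside, tops 75 mm above the bench, 456 mm long, between grey end cheeks 75 mm high, over a flat tray 80 mm wide. Four lids stand on it in a row about 112 mm apart, their origins 97 mm above the bench. Origin: middle of its underside, z up.
- brush: Bottle brush standing head down in its holder, loose, 0.07 kg. Origin: centre of the flat lower end of the head, z towards the handle. Stiff green head 55 mm diameter, z 0 to 85 mm; wire stem; white round handle 19 mm diameter, z 125 to 230 mm, to grip from above.
- brush_holder: White upright holder cup for the brush, fixed: 65 mm inside, 73 mm outside diameter, 60 mm tall, inner floor 6 mm up, foot 96 mm across. Origin: centre of the underside, z up.
- articulator: Brass and dark steel dental articulator holding plaster casts, 105 x 85 x 101 mm, loose on the bench: leave alone. Origin: centre of the underside.
- plaster_model: White plaster model of a jaw, 72 mm across, 27 mm tall, loose on the bench: leave alone. Origin: centre of the underside.
- bottle: White plastic bottle with a blue cap, 54 mm diameter, 130 mm tall, loose on the bench: leave alone. Origin: centre of the underside.

How it is judged:
By the outcome, as a careful person would: the job done as asked, in the order asked, and still so for the second after the job is handed in, with the robot touching nothing.
Of beaker_a, beaker_b, beaker_c only 2 to 3 are there at a start; the rules pass over those that are not, and their reading is None.
At some moment in a run one of beaker_used, beaker_a, beaker_b, beaker_c may be knocked a few centimetres aside while the robot is not near it.
It also fails if it takes over 210 s, if anything falls off the work surface, if the arm or the gripper's body presses on something with over 40 N, if the wrist force passes 120 N, or if a joint passes its speed limit or range.

### The arm

A 7-joint arm with a two-finger parallel gripper is mounted at the origin on the work surface. World frame = base frame: x ahead of the robot, y to its left, z up, the work surface at z = 0. Lengths are in m, angles in rad, forces in N, time in s.
With the tool pointing down it reaches from about 0.4 to 0.9 m from the base axis. Payload 5.6 kg.
Tool frame: the origin (TCP) lies midway between the tips of the shut fingers; the grasp point (between the pads) lies 19 mm behind it; z points along the fingers, y is the line along which they close (so a half turn about z gives the same grasp; the last joint's range is limited). The gripper opens to 92 mm and grips with 3 to 60 N. Pads are 20 mm wide; open, the fingers measure 128 mm over their backs; the gripper's body (75 mm by 189 mm) begins 69 mm behind the grasp point.
Start: joints at [-1.384, 0.468, -0.012, 1.603, 0.006, 1.071, -0.056], TCP at [0.148, 0.633, 0.215] pointing down, gripper open.
Joint ranges: [-2.53, 2.53], [-0.31, 2.02], [-1.57, 1.55], [0.28, 2.44], [-1.29, 4.43], [0.15, 1.84], [-2.92, 2.92]. Speed limits (rad/s): [2.57, 2.57, 3.14, 3.14, 3.14, 3.14, 3.14].

### API

Orientations are given as a unit quaternion [x, y, z, w].
In Python, from bench import arm gives the robot as it stands. Calls block until the motion is done:
- arm.reach(position, orientation): joint-space move of the TCP to a pose.
- arm.move_linear(position, frame=None, rate=0.15, until_force=None): straight line of the TCP; frame=None keeps the orientation; rate is the mean speed in m/s. With until_force (N) it stops when the force on the tool has changed by that much, and returns True; else False.
- arm.goto_joints(angles): joint-space move.
- arm.grip(opening, grip_force=None): finger opening in m; grip_force is the grip in N (None keeps the last); returns when the fingers have stopped.
- arm.sleep(seconds).
- arm.inverse_kinematics(position, orientation): joint angles nearest the present ones, or None.
- arm.read_state(): the state.
- arm.snapshot(name): name is "scene" or "side" or "wrist"; returns (picture, depth): 400x640x3 uint8, red, green, blue; 400x640 float32, m along the optical axis (not along the pixel's ray), 0 where there is no reading.
- arm.camera_model(name): a dict with "fovy" (degrees; the focal length in pixels is half the picture's height over the tangent of half this angle, whatever the lens; pixels are square), "cx", "cy" (the principal point, pixels), "R" (3x3) and "t" (3): a world point X has camera coordinates R X + t; the wrist camera has in their place "mount" (4x4, takes a point from camera to tool coordinates, whose origin is the TCP and whose axes are the flange's). Camera axes: x right, y down, z forward; pixel columns grow to the right and rows downward; lengths in m; the calibration is good to about 2 mm. The wrist camera is an equidistant fisheye: a pixel r from the principal point sees the ray r / f radians off the axis. A picture is of the moment at which its call begins: read the wrist's pose just before it. camera_model takes no time and is no camera call.
A pose or a line that the arm cannot do raises arm.MotionError and nothing moves.
- arm.sign_off(): hands the job in; it is judged then, once.
The state is a dict: "time": time; "joint_positions": joint angles; "dq": joint speeds; "joint_efforts": joint torques, N m; "tcp_pos": TCP position; "eef_rot": TCP orientation; "ft_force": force on the tool from outside, world axes, zero at the start; "wrist_torque": the same for the moment, N m; "grip_width": finger opening in m; "grasp_force": force on a finger pad.
Only numpy, scipy, OpenCV 4.12 (cv2) and the standard library are available. Lean on these libraries where they do the work, as an engineer would, in place of code of your own. Each camera call takes 0.05 s, during which the arm holds its last target. There are 200 camera calls.

## Working session

There is one attempt and no reset: what is moved stays moved. The work goes in short steps, each a Python script; the robot and the scene stay as the last script left them, time stands still between calls to the robot, and variables do not carry over. Pictures are saved under pics/ and viewed, at most 14 in all, crops included, and the job is handed in when it is done.

```bash
ls; mkdir -p pics
python3 - <<'E'
from bench import arm
import cv2,numpy as np
for n in("scene","side","wrist"):
    p,d=arm.snapshot(n); cv2.imwrite(f"pics/{n}0.png",p[:,:,::-1]); np.save(f"pics/{n}0.npy",d)
    print(n,arm.camera_model(n), (d>0).mean())
print(arm.read_state())
E
```

```text
pics
scene {'fovy': 56.50627340438334, 'cx': 318.22678199241955, 'cy': 197.51664472860168, 'R': array([[ 0.55445876,  0.83220985,  0.00150042],
       [ 0.65447736, -0.43492967, -0.61846226],
       [-0.5140378 ,  0.34389381, -0.78581307]]), 't': array([-0.29765651, -0.32902351,  1.47016744])} 0.996
side {'fovy': 44.724151858280585, 'cx': 315.11704912159126, 'cy': 197.49413013438718, 'R': array([[ 0.88907547, -0.4576854 , -0.00829956],
       [-0.22889678, -0.42879528, -0.87392269],
       [ 0.39642284,  0.77888297, -0.48599408]]), 't': array([-0.55293795,  0.19654714,  1.21465069])} 0.9872109375
wrist {'fovy': 65.70646984690485, 'cx': 317.54413869673556, 'cy': 200.2982631772884, 'mount': array([[-1.27003032e-03, -9.68444677e-01, -2.49225390e-01,
         6.98133920e-02],
       [ 9.99999184e-01, -1.19507233e-03, -4.52072099e-04,
         1.90605648e-04],
       [ 1.39964450e-04, -2.49225761e-01,  9.68445404e-01,
        -1.69256072e-01],
       [ 0.00000000e+00,  0.00000000e+00,  0.00000000e+00,
         1.00000000e+00]])} 0.96634375
{'time': 0.15, 'joint_positions': array([-1.38399781,  0.46819985, -0.01157539,  1.6033647 ,  0.00600064,
        1.0714242 , -0.05634008]), 'dq': array([ 0.00110295, -0.00429032, -0.00067322, -0.00162731,  0.00059266,
        0.00227726,  0.00145648]), 'joint_efforts': array([ 5.74001242e-04, -5.20954084e+01, -1.25618841e-02, -2.43978328e+01,
       -5.66851243e-02,  1.53095322e-02,  1.21885805e-04]), 'tcp_pos': array([0.14803738, 0.63247215, 0.21386258]), 'eef_rot': array([ 1.14710956e-01,  9.93398678e-01, -6.80839211e-04, -1.97845530e-05]), 'ft_force': array([-0.14912306, -0.58069231,  0.3896303 ]), 'wrist_torque': array([ 0.00453508, -0.03405098,  0.01118331]), 'grasp_force': 0.0, 'grip_width': 0.09147825714072497}
```

View pics/scene0.png

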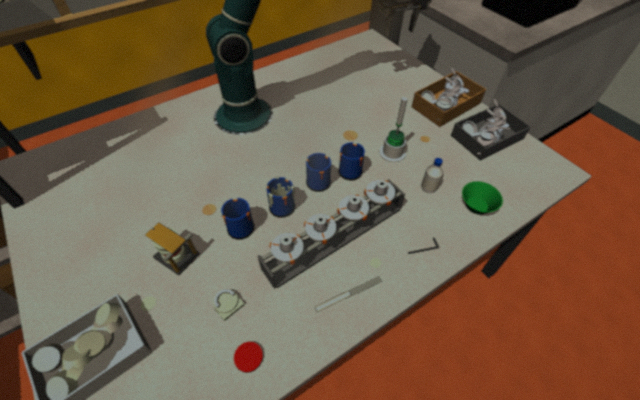

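View pics/side0.png

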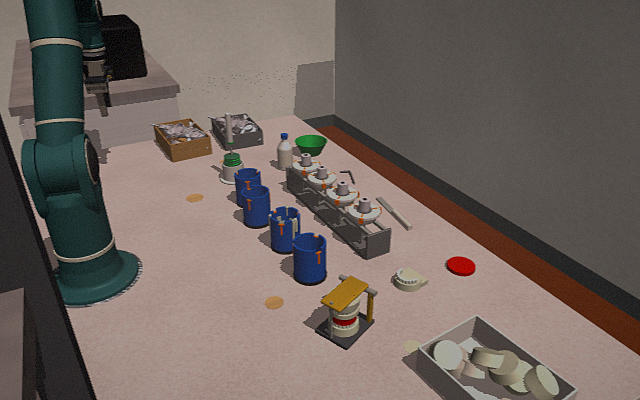

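The scene view shows four beakers at (238,218), (281,197, crusted), (319,172) and (351,160). Four lids stand on the rack between (287,245) and (380,190), and the brush holder is at (395,145). The articulator is at (172,247), the model at (229,303) and the bottle at (433,175). The side view agrees.

```bash
cat > h.py <<'E'
from bench import arm
import cv2,numpy as np
from scipy.spatial.transform import Rotation as R
def f_of(m): return 200/np.tan(np.radians(m["fovy"])/2)
def cloud(name,d,st=None):
    """world points 400x640x3"""
    m=arm.camera_model(name); f=f_of(m); v,u=np.mgrid[0:400,0:640].astype(float)
    x,y=u-m["cx"],v-m["cy"]
    if name=="wrist":
        r=np.hypot(x,y)+1e-9; t=np.tan(np.minimum(r/f,1.5)); c=np.stack([x/r*t,y/r*t,np.ones_like(x)],-1)*d[...,None]
        M=m["mount"]; c=c@M[:3,:3].T+M[:3,3]
        return R.from_quat(st["eef_rot"]).apply(c.reshape(-1,3)).reshape(c.shape)+st["tcp_pos"]
    c=np.stack([x/f,y/f,np.ones_like(x)],-1)*d[...,None]
    return (c-m["t"])@m["R"]
def shoot(name):
    st=arm.read_state(); p,d=arm.snapshot(name); P=cloud(name,d,st); P[d==0]=np.nan
    return p,cv2.cvtColor(p,cv2.COLOR_RGB2HSV),P
def save(p,n): cv2.imwrite(f"pics/{n}.png",p[:,:,::-1])
def blobs(mask,mn=40):
    n,l,s,c=cv2.connectedComponentsWithStats(mask.astype(np.uint8))
    return [(l==i,s[i],c[i]) for i in range(1,n) if s[i][4]>=mn]
def circ(q):
    A=np.c_[2*q,np.ones(len(q))]; s=np.linalg.lstsq(A,(q**2).sum(1),rcond=None)[0]
    return s[:2],np.sqrt(s[2]+s[:2]@s[:2])
def down(yaw):
    """tool pointing down, tool x axis at world angle yaw"""
    c,s=np.cos(yaw),np.sin(yaw)
    return R.from_matrix(np.array([[c,s,0],[s,-c,0],[0,0,-1]])).as_quat()
E
python3 - <<'E'
from h import *
for cam in("scene","side"):
    p,d=cv2.imread(f"pics/{cam}0.png")[:,:,::-1],np.load(f"pics/{cam}0.npy"); hsv=cv2.cvtColor(np.ascontiguousarray(p),cv2.COLOR_RGB2HSV); P=cloud(cam,d)
    H,S,V=[hsv[...,i].astype(int) for i in range(3)]
    bench=(P[...,0]>.0)&(P[...,2]>-.05)&(P[...,2]<.3)
    for nm,mk in(("blue",(H>105)&(H<130)&(S>120)),("green",(H>60)&(H<85)&(S>100)&(V>50))):
        for b,s,c in blobs(mk&bench,60):
            q=P[b]; print(cam,nm,s,np.round(np.median(q,0),3),"z",np.round(np.percentile(q[:,2],[2,98]),3))
            if nm=="blue":
                t=q[(q[:,2]>np.percentile(q[:,2],98)-.006)]; 
                if len(t)>10: print("   rim",circ(t[:,:2]),len(t))
    # high points on rack: hubs
    z=P[...,2]; g=(S<60)&(z>.12)&(z<.15)&(P[...,0]>.2)
    for b,s,c in blobs(g,25): print(cam,"hub/other",s,np.round(np.median(P[b],0),3))
E
```

```text
scene blue [340 143  24  36 630] [0.49  0.159 0.063] z [0.011 0.101]
   rim (array([0.47971126, 0.1700771 ]), np.float64(0.03641842853683634)) 78
scene blue [309 177  19  13  99] [0.489 0.029 0.032] z [0.014 0.061]
scene blue [270 195  18  21 216] [ 0.51  -0.127  0.047] z [0.009 0.099]
   rim (array([ 0.50639246, -0.12708323]), np.float64(0.006766782555375685)) 20
scene blue [222 199  31  39 752] [ 0.503 -0.248  0.059] z [0.011 0.101]
   rim (array([ 0.48201377, -0.24728971]), np.float64(0.036902982463153745)) 96
scene green [228 121  20  10  76] [ 0.07  -0.056  0.013] z [0.007 0.02 ]
scene green [388 131  16  15 180] [0.498 0.341 0.084] z [0.056 0.091]
scene green [463 182  39  31 898] [0.812 0.444 0.028] z [0.003 0.051]
scene hub/other [459   1 181  65 598] [0.433 0.955 0.129]
scene hub/other [376 180  11  12 102] [0.664 0.132 0.136]
scene hub/other [349 196  11  12 106] [0.668 0.032 0.136]
scene hub/other [315 215  11  13 116] [ 0.671 -0.084  0.136]
scene hub/other [281 235  12  14 126] [ 0.675 -0.19   0.137]
side blue [ 234  168   92  115 3374] [ 0.465 -0.128  0.072] z [0.012 0.102]
   rim (array([ 0.52004481, -0.05050381]), np.float64(0.1745303340531931)) 517
side green [295 135  32  13 311] [0.838 0.456 0.039] z [0.014 0.054]
side green [225 153  15   9  68] [0.484 0.338 0.088] z [0.074 0.093]
side hub/other [ 141   16  499   94 2689] [2.025 1.14  0.135]
side hub/other [115  93  63  16 417] [0.32  0.949 0.134]
side hub/other [302 153   9  10  75] [0.657 0.127 0.135]
side hub/other [317 165  10  10  88] [0.658 0.026 0.134]
side hub/other [338 180  11  12  99] [ 0.663 -0.09   0.135]
side hub/other [359 197  12  12 117] [ 0.665 -0.197  0.135]
```

```bash
cat >> h.py <<'E'
def up(z=.36): 
    p=arm.read_state()["tcp_pos"].copy(); p[2]=z; arm.move_linear(p,rate=.25)
Y0=np.pi/2
E
python3 - <<'E'
from h import *
up(.36)
arm.reach([.485,.26,.38],down(Y0))
p,hsv,P=shoot("wrist"); save(p,"w1")
z=P[...,2]; m=(z>.15)&(z<.26)&(np.hypot(P[...,0]-.485,P[...,1]-.34)<.06)
q=P[m]; print("handle wrist",m.sum(),np.nanmedian(q,0),np.nanpercentile(q,[3,97],axis=0))
for c in("scene","side"):
    P2=shoot(c)[2]; z=P2[...,2]; m=(z>.15)&(z<.26)&(np.hypot(P2[...,0]-.485,P2[...,1]-.34)<.05); print(c,m.sum(),np.nanmedian(P2[m],0),np.nanmax(P2[m][:,2]))
s=arm.read_state();print(s["time"],s["joint_positions"],s["tcp_pos"])
E
```

```text
handle wrist 299 [0.48742827 0.35129972 0.23459838] [[0.4793743  0.34326048 0.19044815]
 [0.49545199 0.36049449 0.23646713]]
scene 149 [0.4941022  0.34716779 0.19850252] 0.23798960328210964
side 153 [0.48475842 0.34514756 0.19667024] 0.23858017094398665
2.8583 [-0.97297894  0.1693107   0.48778541  1.65636249 -0.08125523  1.33651297
 -0.46990813] [0.48450656 0.2611707  0.37974392]
```

View pics/w1.png

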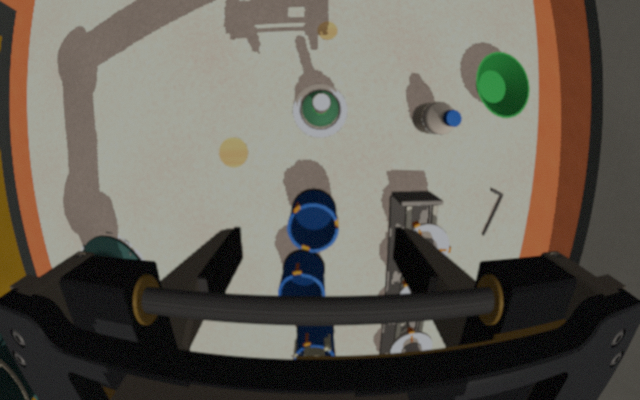

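Wrist view: brush handle at (321,101), beaker rims at (315,228) and (302,290), rack lids at (432,235) and (410,340). The handle is at about (0.487, 0.351). Next I'll survey the beakers and lids closely.

```bash
cat >> h.py <<'E'
def ang120(xy,w=None):
    a=np.arctan2(xy[:,1],xy[:,0])*3; return np.angle(np.exp(1j*a).mean())/3, abs(np.exp(1j*a).mean())
def hullcirc(q):
    h=cv2.convexHull(q.astype(np.float32)).reshape(-1,2); return circ(h)
def orange(hsv): return (hsv[...,0]>4)&(hsv[...,0]<20)&(hsv[...,1]>120)&(hsv[...,2]>70)
def ringfit(P,m,r0,g):
    """radial-percentile outline fit around guess g"""
    q=P[m][:,:2]; c=np.array(g[:2],float)
    for _ in range(4):
        d=q-c; a=np.digitize(np.arctan2(d[:,1],d[:,0]),np.linspace(-np.pi,np.pi,37)); r=np.hypot(*d.T); k=r<r0+.012
        o=[]
        for i in range(1,37):
            s=k&(a==i)
            if s.sum()>2: j=np.flatnonzero(s); o.append(q[j[np.argsort(r[j])[int(.9*(len(j)-1))]]])
        o=np.array(o); c,rr=circ(o)
    return c,rr,len(o)
def beaker(hsv,P,g):
    z=P[...,2]; d=np.hypot(P[...,0]-g[0],P[...,1]-g[1])
    m=(d<.055)&(z>.094)&(z<.108)&(hsv[...,0]>100)&(hsv[...,0]<135)
    c,r,n=ringfit(P,m,.040,g); d=np.hypot(P[...,0]-c[0],P[...,1]-c[1])
    o=orange(hsv)&(d>.031)&(d<.044)&(z>.086)&(z<.108); q=P[o][:,:2]-c
    return c,r,n,*[np.degrees(v) if i==0 else v for i,v in enumerate(ang120(q))],o.sum(),np.round(np.sort(np.degrees(np.arctan2(q[:,1],q[:,0])))[::max(1,o.sum()//14)])
def lid(hsv,P,g,z0=.105):
    z=P[...,2]; d=np.hypot(P[...,0]-g[0],P[...,1]-g[1])
    m=(d<.055)&(z>z0-.006)&(z<z0+.006)
    c,r,n=ringfit(P,m,.043,g); d=np.hypot(P[...,0]-c[0],P[...,1]-c[1])
    h=(d<.02)&(z>z0+.024)&(z<z0+.04); hc,hr,_=ringfit(P,h,.015,c)
    o=orange(hsv)&(d>.018)&(d<.048)&(z>z0-.006)&(z<z0+.006); q=P[o][:,:2]-c
    return c,r,n,hc,hr,*[np.degrees(v) if i==0 else v for i,v in enumerate(ang120(q))],o.sum()
E
python3 - <<'E'
from h import *
import pickle
B=[(.48,.17),(.48,.05),(.49,-.12),(.482,-.247)]
L=[(.66,.13),(.663,.03),(.666,-.086),(.67,-.194)]
np.set_printoptions(precision=4,suppress=True)
for i,(b,l) in enumerate(zip(B,L)):
    y=(b[1]+l[1])/2-.05
    arm.reach([.57,y,.34],down(Y0)); p,hsv,P=shoot("wrist"); save(p,f"s{i}"); np.save(f"pics/s{i}.npy",P)
    for f,g in((beaker,b),(lid,l)):
        try: print(i,f.__name__,*f(hsv,P,g))
        except Exception as e: print(i,f.__name__,e)
print(arm.read_state()["time"])
v=np.vstack([np.hstack([cv2.imread(f"pics/s{i}.png")[60:320,120:520] for i in j]) for j in((0,1),(2,3))]); cv2.imwrite("pics/sv.png",v)
E
```

```text
0 beaker [0.4769 0.1716] 0.03950552760530332 30 10.097925077211073 0.9636942237194778 93 [-119. -116. -113. -110. -106.    2.    4.    8.   11.   14.   17.   20.
  126.  130.  133.  138.]
0 lid [0.6596 0.1362] 0.041322920067139696 36 [0.6593 0.1362] 0.013685271996200416 -5.299534426654121 0.986656434068562 79
1 beaker [0.4582 0.0521] 0.038713701748512956 24 -19.44146201603604 0.9552465255921246 95 [-151. -146. -143. -140. -136.  -29.  -26.  -23.  -19.  -16.  -13.   98.
  100.  103.  107.  110.]
1 lid [0.6628 0.0356] 0.041030022082084325 36 [0.6624 0.0355] 0.013626785489019255 9.329364742610998 0.9867690702952827 84
2 beaker [ 0.4799 -0.1026] 0.0387447294048027 25 -7.091216802022997 0.9608752199553648 101 [-138. -134. -130. -127. -123.  -14.  -11.   -7.   -4.   -1.    3.  110.
  113.  117.  121.]
2 lid [ 0.6665 -0.0807] 0.04124326695634273 36 [ 0.6661 -0.0808] 0.013721009694764112 -20.835314623350392 0.9878869597682108 86
3 beaker [ 0.4796 -0.2472] 0.03926877501104335 33 36.25644344686419 0.9636511260064192 88 [-94. -90. -87. -83. -80.  30.  33.  36.  39.  42.  44. 152. 156. 159.
 164.]
3 lid [ 0.6699 -0.1893] 0.04113025560546193 36 [ 0.6694 -0.1895] 0.01361928016750636 -13.866984924411886 0.9876286034916097 86
5.5083
```

View pics/sv.png

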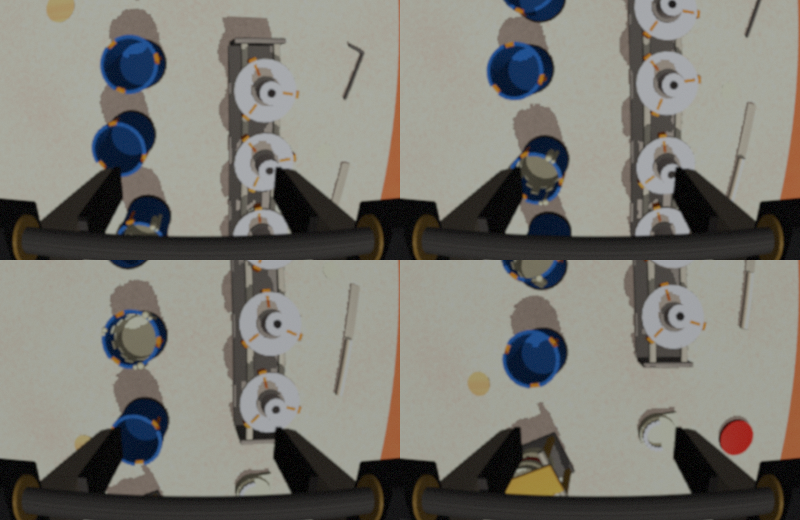

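All four beakers and lids fit well. The crusted beaker is the one at (0.480, -0.103), with the articulator beyond the last beaker. Next: locate the holder and pick the brush.

Run:
```python
from h import *
np.set_printoptions(precision=4,suppress=True)
arm.reach([.4875,.30,.36],down(Y0)); arm.grip(.06,30)
p,hsv,P=shoot("wrist"); save(p,"h0"); z=P[...,2]; g=(.49,.345); d=np.hypot(P[...,0]-g[0],P[...,1]-g[1])
white=hsv[...,1]<70
print("holder rim",*ringfit(P,(d<.06)&(z>.052)&(z<.066)&white,.0365,g))
print("foot",*ringfit(P,(d<.07)&(z>.003)&(z<.02)&white&(hsv[...,2]>150),.048,g))
m=(z>.2)&(z<.26)&(d<.05); hc=ringfit(P,m&(z>.228),.0095,g); print("handle top",*hc, np.nanmedian(P[m&(z>.228)],0))
print("head",*ringfit(P,(z>.078)&(z<.1)&(d<.05)&(hsv[...,1]>90),.0275,g))
m2=(z>.2)&(z<.26)&(d<.05); c=np.nanmedian(P[m&(z>.228)],0)
arm.move_linear([c[0],c[1],.30],rate=.2); arm.move_linear([c[0],c[1],.185],rate=.12,until_force=8); arm.grip(.0,35)
s=arm.read_state();print(s["tcp_pos"],s["grip_width"],s["grasp_force"])
arm.move_linear([c[0],c[1],.40],rate=.15)
for n in("scene","side"):
    p,hsv,P=shoot(n); z=P[...,2]; d=np.hypot(P[...,0]-c[0],P[...,1]-c[1])
    m=(hsv[...,0]>55)&(hsv[...,0]<90)&(hsv[...,1]>80)&(z>.15)&(d<.08); q=P[m]; print(n,m.sum(),np.percentile(q[:,2],[1,99]),[np.median(q[abs(q[:,2]-h)<.012],0) for h in(.24,.29)])
    save(p[90:290,150:450] if n=="scene" else p[50:250,150:350],"b_"+n)
print(arm.read_state()["time"],arm.read_state()["ft_force"])
```

```text
holder rim [0.4872 0.3527] 0.03549727768003833 36
foot [0.4872 0.3526] 0.04658866919413312 26
handle top [0.4874 0.3529] 0.008526474073596873 36 [0.487  0.3531 0.2348]
head [0.4873 0.3513] 0.024233279293093286 36
[0.487  0.3531 0.185 ] 0.018783282421030247 35.00018656253815
scene 479 [0.2253 0.5076] [array([0.5033, 0.335 , 0.2404]), array([0.5003, 0.3378, 0.2928])]
side 318 [0.2256 0.5523] [array([0.4782, 0.3326, 0.2416]), array([0.482 , 0.3322, 0.2934])]
12.3083 [ 0.3172 -0.4628 -0.5349]
```

```bash
cat >> h.py <<'E'
def moved(bs):
    """fraction of each beaker's original pixels whose depth changed, per view"""
    out={}
    for n in("scene","side"):
        d0=np.load(f"pics/{n}0.npy"); P0=cloud(n,d0); d=arm.snapshot(n)[1]
        for i,b in enumerate(bs):
            m=(np.hypot(P0[...,0]-b[0],P0[...,1]-b[1])<.043)&(P0[...,2]>.02)&(P0[...,2]<.11)
            out[n,i]=round(float((abs(d-d0)[m]>.012).mean()),2)
    return out
E
cat > k.py <<'E'
BK=[(.4769,.1716,10.1),(.4582,.0521,-19.4),(.4799,-.1026,-7.1),(.4796,-.2472,36.3)]
LD=[(.6593,.1362,-5.3),(.6624,.0355,9.3),(.6661,-.0808,-20.8),(.6694,-.1895,-13.9)]
E
python3 - <<'E'
from h import *; from k import *
np.set_printoptions(precision=4,suppress=True)
print(moved(BK))
x,y,_=BK[2]
arm.reach([x,y,.40],down(Y0))
print(arm.read_state()["time"],moved(BK))
p,hsv,P=shoot("scene"); save(cv2.resize(p[80:280,180:440],None,fx=3,fy=3),"b_in")
m=(hsv[...,0]>55)&(hsv[...,0]<90)&(hsv[...,1]>80)&(P[...,2]>.2)&(P[...,2]<.31)&(np.hypot(P[...,0]-x,P[...,1]-y)<.06); print(np.median(P[m],0))
p,hsv,P=shoot("side"); 
m=(hsv[...,0]>55)&(hsv[...,0]<90)&(hsv[...,1]>80)&(P[...,2]>.2)&(P[...,2]<.31)&(np.hypot(P[...,0]-x,P[...,1]-y)<.06); print(np.median(P[m],0))
E
```

```text
{('scene', 0): 0.0, ('scene', 1): 0.01, ('scene', 2): 0.0, ('scene', 3): 0.01, ('side', 0): 0.01, ('side', 1): 0.01, ('side', 2): 0.0, ('side', 3): 0.0}
14.075 {('scene', 0): 0.01, ('scene', 1): 0.0, ('scene', 2): 0.01, ('scene', 3): 0.0, ('side', 0): 0.0, ('side', 1): 0.01, ('side', 2): 0.01, ('side', 3): 0.0}
[ 0.4995 -0.115   0.2716]
[ 0.472  -0.1215  0.2733]
```

View pics/b_in.png

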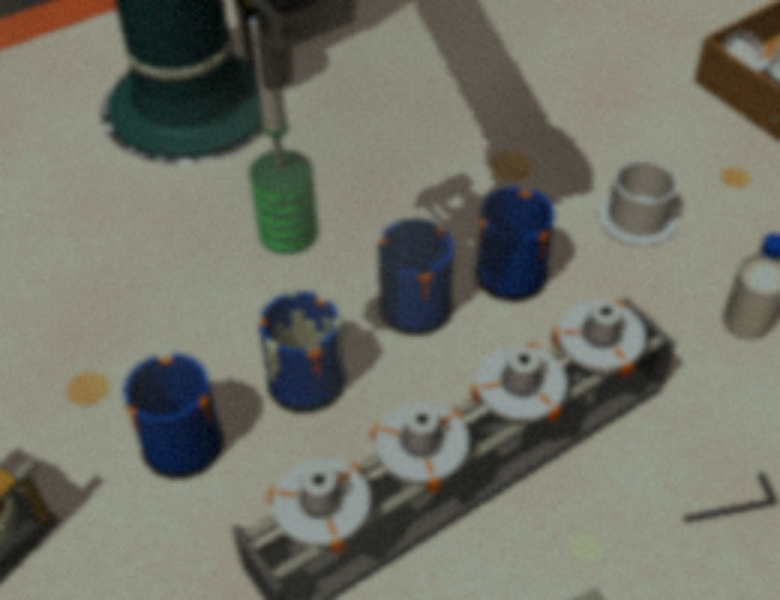

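The brush hangs vertically, with the head at (285,200) in the crop and its axis over the crusted beaker (300,350). Starting the scrub.

Run:
```python
from h import *; from k import *
np.set_printoptions(precision=4,suppress=True)
x,y,_=BK[2]
arm.move_linear([x,y,.30],rate=.2)
for i in range(5):
    hit=arm.move_linear([x,y,.187],rate=.12,until_force=10); s=arm.read_state(); print(i,hit,s["tcp_pos"],s["ft_force"],s["grip_width"])
    if s["tcp_pos"][2]>.2: break
    if i<4: arm.move_linear([x,y,.272],rate=.12); print(arm.read_state()["ft_force"])
arm.move_linear([x,y,.40],rate=.2)
print(arm.read_state()["time"]); p,hsv,P=shoot("scene"); save(p,"b2"); 
for n in("scene","side"):
    p,hsv,P=shoot(n); q=P[(hsv[...,0]>55)&(hsv[...,0]<90)&(hsv[...,1]>80)&(P[...,2]>.2)&(P[...,2]<.31)&(np.hypot(P[...,0]-x,P[...,1]-y)<.06)]; print(q[:,2].min(),np.median(q,0))
print(moved(BK))
```

```text
0 True [ 0.4793 -0.1027  0.187 ] [-0.3493  0.0165  4.4374] 0.01833110741968224
[ 0.2118  0.3095 -0.5878]
1 True [ 0.4786 -0.1027  0.1868] [-0.4219  0.7829  6.6414] 0.018118431771204778
[ 0.0358 -0.1338 -1.0666]
2 True [ 0.4785 -0.1026  0.1867] [-0.9387  1.303   5.5601] 0.017826427834157096
[-0.1887  0.4783 -0.5445]
3 True [ 0.4784 -0.1026  0.1866] [-0.1579  1.047   4.5561] 0.01836840345593294
[ 1.1016  0.3624 -0.5809]
4 True [ 0.4785 -0.1027  0.1865] [-0.7251  0.2134  6.473 ] 0.018471222148530777
23.3417
0.22520180571346843 [ 0.4937 -0.1161  0.2747]
0.2239707843630544 [ 0.4679 -0.1224  0.2737]
{('scene', 0): 0.0, ('scene', 1): 0.01, ('scene', 2): 0.01, ('scene', 3): 0.0, ('side', 0): 0.01, ('side', 1): 0.01, ('side', 2): 0.01, ('side', 3): 0.0}
```

Four full strokes with five floor contacts. Returning the brush to its holder.

Run:
```python
from h import *; from k import *
np.set_printoptions(precision=4,suppress=True)
x,y=.4872,.3527
arm.reach([x,y,.40],down(Y0))
arm.move_linear([x,y,.26],rate=.2)
hit=arm.move_linear([x,y,.182],rate=.08,until_force=6); s=arm.read_state(); print(hit,s["tcp_pos"],s["ft_force"])
if s["tcp_pos"][2]<.195:
    arm.grip(.055); arm.move_linear([x,y,.36],rate=.25)
    arm.reach([.57,.10,.34],down(Y0))
    p,_,P=shoot("scene"); z=P[...,2]; m=(z>.13)&(z<.26)&(np.hypot(P[...,0]-x,P[...,1]-y)<.05); print(np.nanmedian(P[m],0),np.nanmax(P[m][:,2])); save(p[90:250,200:460],"ret")
    p,hsv,P=shoot("wrist"); print(lid(hsv,P,LD[0])); print(moved(BK))
print(arm.read_state()["time"])
```

```text
True [0.4868 0.3523 0.184 ] [-0.2683  0.0673  3.6374]
[0.4933 0.3463 0.1907] 0.2389231306064246
(array([0.6596, 0.1362]), np.float64(0.041231224500412535), 36, array([0.6591, 0.1364]), np.float64(0.013513501558884311), np.float64(-5.44814351403348), np.float64(0.9873519208243976), np.int64(81))
{('scene', 0): 0.01, ('scene', 1): 0.0, ('scene', 2): 0.0, ('scene', 3): 0.0, ('side', 0): 0.0, ('side', 1): 0.0, ('side', 2): 0.01, ('side', 3): 0.0}
29.7833
```

View pics/ret.png

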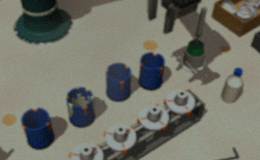

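The brush is standing back in its holder at (197,48) in the crop. Now the first lid.

```bash
cat >> h.py <<'E'
def pick(l):
    arm.reach([l[0],l[1],.30],down(Y0)); arm.grip(.055)
    arm.move_linear([l[0],l[1],.16],rate=.25); arm.move_linear([l[0],l[1],.109],rate=.08,until_force=8); arm.grip(0,45)
    s=arm.read_state(); print("pick",s["tcp_pos"],s["grip_width"],s["grasp_force"])
    arm.move_linear([l[0],l[1],.36],rate=.22); return s["tcp_pos"][2]-.097
def seat(b,dyaw,off):
    """hover, lower aligned, wiggle if riding on the rim; off = tcp z above lid origin"""
    yaw=Y0+np.radians(dyaw); arm.reach([b[0],b[1],.36],down(yaw))
    arm.move_linear([b[0],b[1],.22],rate=.22); arm.move_linear([b[0],b[1],.12+off],rate=.1,until_force=10)
    z=lambda: arm.read_state()["tcp_pos"][2]-off
    if z()>.125: print("blocked",z()); return False
    hit=arm.move_linear([b[0],b[1],.0985+off],rate=.03,until_force=7); print("down",hit,z(),arm.read_state()["ft_force"])
    for k in(4,-4,8,-8,12,-12,0):
        if z()<.103: break
        arm.move_linear([b[0],b[1],z()+off-.0015],down(yaw+np.radians(k)),rate=.02); arm.move_linear([b[0],b[1],.0985+off],rate=.03,until_force=7); print("turn",k,z(),arm.read_state()["ft_force"])
    return z()<.103
def release():
    arm.grip(.055); up(.34)
def wrap(a): return (a+60)%120-60
E
python3 - <<'E'
from h import *; from k import *
np.set_printoptions(precision=4,suppress=True)
i=0; b,l=BK[i],LD[i]
off=pick(l); mv=moved(BK); print(mv)
if mv["scene",i]<.15 and mv["side",i]<.15:
    ok=seat(b,wrap(b[2]-l[2]),off); print(ok,arm.read_state()["time"])
    if ok:
        release(); 
        p=arm.read_state()["tcp_pos"]; arm.reach([.57,b[1]-.05,.34],down(Y0)); p,hsv,P=shoot("wrist"); save(p,"l0"); print(lid(hsv,P,b,.108)); print(moved(BK))
        d=np.hypot(P[...,0]-b[0],P[...,1]-b[1]); print("disc z",np.nanmedian(P[...,2][(d>.02)&(d<.038)]))
print(arm.read_state()["time"])
E
```

```text
pick [0.6596 0.1363 0.1094] 0.02917649787392862 45.000425577163696
{('scene', 0): 0.0, ('scene', 1): 0.01, ('scene', 2): 0.01, ('scene', 3): 0.0, ('side', 0): 0.01, ('side', 1): 0.01, ('side', 2): 0.01, ('side', 3): 0.0}
down True 0.09988559050489933 [-0.4973  0.9817  5.2428]
True 37.1083
(array([0.4768, 0.1717]), np.float64(0.04128354025690246), 36, array([0.4773, 0.1717]), np.float64(0.01371231866342899), np.float64(10.178408691962531), np.float64(0.9877421066125874), np.int64(91))
{('scene', 0): 0.41, ('scene', 1): 0.01, ('scene', 2): 0.0, ('scene', 3): 0.0, ('side', 0): 0.46, ('side', 1): 0.01, ('side', 2): 0.01, ('side', 3): 0.0}
disc z 0.4436645063338018
39.3833
```

The first lid seated at 99.9 mm. On to the others, stopping at any anomaly.

Run:
```python
from h import *; from k import *
np.set_printoptions(precision=4,suppress=True)
for i in(1,2,3):
    b,l=BK[i],LD[i]
    off=pick(l); mv=moved(BK); print(i,mv)
    if max(mv[n,j] for n in("scene","side") for j in range(i,4))>.12: print("MOVED?"); break
    ok=seat(b,wrap(b[2]-l[2]),off); print(ok,arm.read_state()["time"])
    if not ok: break
    release()
print(arm.read_state()["time"])
p=arm.snapshot("scene")[0]; save(p,"after")
```

```text
pick [0.6627 0.0356 0.1093] 0.028893157346209956 45.000402331352234
1 {('scene', 0): 0.55, ('scene', 1): 0.01, ('scene', 2): 0.98, ('scene', 3): 0.01, ('side', 0): 0.46, ('side', 1): 0.22, ('side', 2): 0.94, ('side', 3): 0.0}
MOVED?
43.5833
```

View pics/after.png

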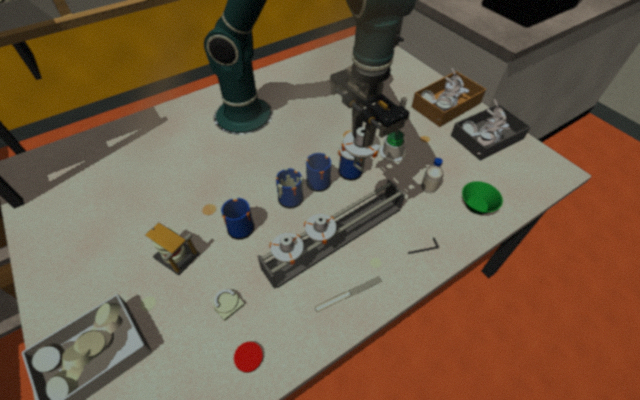

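The crusted beaker has been knocked, from (281,197) to (289,188), towards its neighbour, which has not moved. I'll check the gap from the scene view, place lid 2 and then re-measure.

Run:
```python
from h import *; from k import *
np.set_printoptions(precision=4,suppress=True)
p,hsv,P=shoot("scene"); z=P[...,2]
m=(z>.096)&(z<.106)&(abs(P[...,0]-.47)<.07)&(P[...,1]>-.14)&(P[...,1]<.007)&(hsv[...,0]>100)&(hsv[...,0]<135)
q=P[m][:,:2]; e=(q.min(0)+q.max(0))/2; print(m.sum(),q.min(0),q.max(0),e, np.linalg.norm(e-BK[1][:2]))
if np.linalg.norm(e-BK[1][:2])>.092:
    b,l=BK[1],LD[1]
    ok=seat(b,wrap(b[2]-l[2]),.0123); print(ok)
    if ok:
        release(); arm.reach([.53,-.14,.34],down(Y0)); p,hsv,P=shoot("wrist"); save(p,"m2"); print(beaker(hsv,P,e)); print(beaker(hsv,P,BK[3])); print(lid(hsv,P,BK[1],.108))
print(arm.read_state()["time"])
```

```text
95 [ 0.4229 -0.1   ] [ 0.5058 -0.0205] [ 0.4644 -0.0602] 0.11249460470287494
down True 0.09988289939650305 [-1.4456 -1.0631  4.6539]
True
(array([ 0.4641, -0.0608]), np.float64(0.03906552217131863), 31, np.float64(-7.434930400672071), np.float64(0.9616833278538444), np.int64(102), array([-137., -134., -130., -124., -121.,  -15.,  -11.,   -8.,   -5.,
         -1.,  107.,  110.,  114.,  117.,  121.]))
(array([ 0.4789, -0.247 ]), np.float64(0.0395847816460189), 23, np.float64(35.06819075772631), np.float64(0.9524489828130546), np.int64(44), array([-94., -91., -89., -86., -81., -79., -76.,  26.,  29.,  31.,  35.,
        38.,  39.,  42.,  44.]))
(array([0.458 , 0.0518]), np.float64(0.04134320314245503), 36, array([0.4585, 0.0513]), np.float64(0.01376016191563357), np.float64(-19.588801384751413), np.float64(0.9888575442798279), np.int64(122))
49.6333
```

```bash
sed -i 's/(.4799,-.1026,-7.1)/(.4641,-.0608,-7.4)/' k.py
python3 - <<'E'
from h import *; from k import *
np.set_printoptions(precision=4,suppress=True)
for n in("scene","side"): np.save(f"pics/{n}0.npy",arm.snapshot(n)[1])
for i in(2,3):
    b,l=BK[i],LD[i]
    off=pick(l); mv=moved(BK); print(i,mv)
    if max(mv[n,i] for n in("scene","side"))>.12: print("MOVED?"); break
    ok=seat(b,wrap(b[2]-l[2]),off); print(ok,arm.read_state()["time"])
    if not ok: break
    release()
else:
    arm.reach([.30,-.45,.40],down(Y0))
print(arm.read_state()["time"])
for n in("scene","side"): save(arm.snapshot(n)[0],"end_"+n)
E
```

```text
pick [ 0.6664 -0.0808  0.1094] 0.028870418421103605 45.00038981437683
2 {('scene', 0): 0.26, ('scene', 1): 0.85, ('scene', 2): 0.01, ('scene', 3): 0.01, ('side', 0): 0.01, ('side', 1): 0.0, ('side', 2): 0.01, ('side', 3): 0.0}
down True 0.09990992251837252 [-0.934   0.0756  4.4121]
True 57.275
pick [ 0.6697 -0.1895  0.1094] 0.029130491018628357 45.00047564506531
3 {('scene', 0): 0.01, ('scene', 1): 0.23, ('scene', 2): 0.84, ('scene', 3): 0.0, ('side', 0): 0.01, ('side', 1): 0.12, ('side', 2): 0.32, ('side', 3): 0.0}
down True 0.09983287829488773 [0.5931 0.5193 4.2768]
True 66.8167
69.5083
```

View pics/end_scene.png

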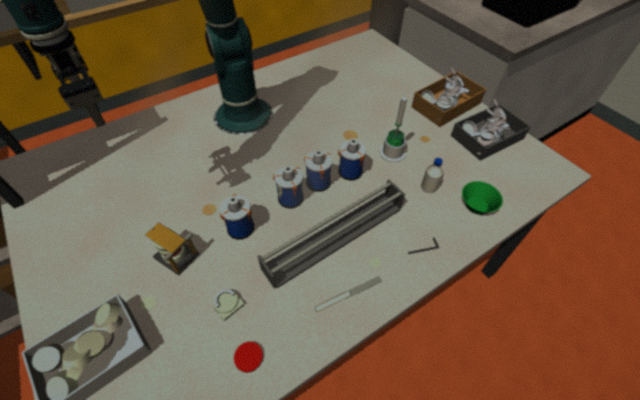

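View pics/end_side.png

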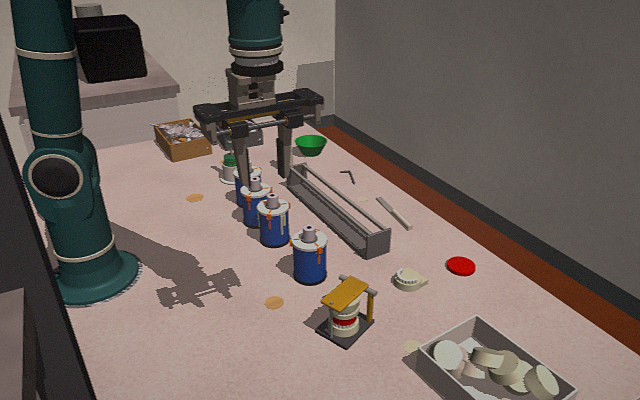

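Both end views show all four beakers upright with lids flush, at (238,215), (290,187), (319,170) and (351,158). The brush is in its holder at (397,140), the rack is empty and the bystanders are where they were.

```bash
python3 -c "
from bench import arm
arm.sleep(.3); print(arm.sign_off())"
```

```text
the job is handed in; nothing more can be done
None
```

The job is handed in at about 70 s: the crusted beaker got four full brush strokes, the brush is back in its holder, and all four beakers are closed with lids seated flush (lid heights read about 99.9 mm), including the crusted one, which was knocked aside mid-run and re-measured.

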